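# Fit up tube stubs on their marked base plates

## Task

Get the four cut tube stubs ready for tack welding: stand each one upright on the base plate that is marked with the outline of its section and size, centred on the outline and turned to line up with it. Set the stubs down, do not drop them, let go of them, and leave the tape measure and the blue welding magnet where they lie.

Things in the scene. Friction and masses are not known exactly. Their poses are not given: they have to be found in the camera images.
- tube_round_large: Stub of large round tube, outer diameter 60 mm, wall 4 mm, 80 mm tall, about 0.44 kg. Loose, bright steel, hollow and open at both ends, standing upright on the table. Origin: centre of its lower end; z up along the tube.
- tube_round_small: Stub of small round tube, outer diameter 34 mm, wall 3.5 mm, 80 mm tall, about 0.2 kg. Loose, bright steel, hollow and open at both ends, standing upright on the table. Origin: centre of its lower end; z up along the tube.
- tube_square: Stub of square tube, 40 x 40 mm outside, wall 4 mm, 80 mm tall, about 0.36 kg. Loose, bright steel, hollow and open at both ends, standing upright on the table. Origin: centre of its lower end; z up along the tube. x and y are square to its sides.
- tube_rect: Stub of rectangular tube, 60 mm (along its x) by 30 mm (along its y) outside, wall 4 mm, 80 mm tall, about 0.41 kg. Loose, bright steel, hollow and open at both ends, standing upright on the table. Origin: centre of its lower end; z up along the tube.
- plate_round_large: Dark red primed steel base plate, 100 x 100 x 8 mm, lying flat and held fast to the table, a black hole near each corner. In its middle a bright ground patch edged by a white line 3 mm wide: a circle of 60 mm, the section of the large round tube. Origin: centre of the plate's underside, straight below the outline's centre; z up, the top face at z = 8 mm; x and y along the plate's edges.
- plate_round_small: Dark red primed steel base plate, 100 x 100 x 8 mm, lying flat and held fast to the table, a black hole near each corner. In its middle a bright ground patch edged by a white line 3 mm wide: a circle of 34 mm, the section of the small round tube. Origin: centre of the plate's underside, straight below the outline's centre; z up, the top face at z = 8 mm; x and y along the plate's edges.
- plate_square: Dark red primed steel base plate, 100 x 100 x 8 mm, lying flat and held fast to the table, a black hole near each corner. In its middle a bright ground patch edged by a white line 3 mm wide: a 40 x 40 mm square with its sides along the plate's x and y, the section of the square tube. Origin: centre of the plate's underside, straight below the outline's centre; z up, the top face at z = 8 mm; x and y along the plate's edges.
- plate_rect: Dark red primed steel base plate, 100 x 100 x 8 mm, lying flat and held fast to the table, a black hole near each corner. In its middle a bright ground patch edged by a white line 3 mm wide: a rectangle, 60 mm along the plate's x and 30 mm along its y, the section of the rectangular tube. Origin: centre of the plate's underside, straight below the outline's centre; z up, the top face at z = 8 mm; x and y along the plate's edges.
- tape_measure: Bystander: yellow and black tape measure, 74 x 62 mm, 38 mm high, loose on the table. Origin: centre of its underside.
- magnet_square: Bystander: blue magnetic welding square, a flat right-angled triangle about 90 x 80 mm, 15 mm high, loose on the table. Origin: on the underside, near the middle of its bounding square.
Not all that is in view belongs to the job. Leave any green, pink or turquoise look-alike of the tube_square alone.

How it is judged (in metres and radians):
At the end, for the whole second after the job is handed in: Each of the four tubes stands upright (within 0.06 rad) on the top face of the plate with its own outline, its centre within 10 mm of the outline's centre; the square and the rectangular tube are turned to within 0.17 rad of their outlines (any of the equal ways round); all are released and at rest (horizontal distance between tube_round_large and plate_round_large below 0.01 m and z of tube_round_large in the frame of plate_round_large between 0.005 and 0.011 m and angle between each of tube_round_large, tube_round_small, tube_square, tube_rect's own z axis and vertical below 0.06 rad and linear speed of each of tube_round_large, tube_round_small, tube_square, tube_rect below 0.02 m/s and angular speed of each of tube_round_large, tube_round_small, tube_square, tube_rect below 0.1 rad/s and horizontal distance between tube_round_small and plate_round_small below 0.01 m and z of tube_round_small in the frame of plate_round_small between 0.005 and 0.011 m and horizontal distance between tube_square and plate_square below 0.01 m and z of tube_square in the frame of plate_square between 0.005 and 0.011 m and (angle between the x axis of tube_square and the x axis of plate_square, either way round below 0.17 rad or angle between the x axis of tube_square and the y axis of plate_square, either way round below 0.17 rad) and horizontal distance between tube_rect and plate_rect below 0.01 m and z of tube_rect in the frame of plate_rect between 0.005 and 0.011 m and angle between the x axis of tube_rect and the x axis of plate_rect, either way round below 0.17 rad); the robot touches nothing.
It fails at once if a tube is dropped or knocked flying (moving faster than 0.5 m/s while touching nothing) ((contact force between tube_round_large and anything else below 0.01 N and linear speed of tube_round_large above 0.5 m/s) or (contact force between tube_round_small and anything else below 0.01 N and linear speed of tube_round_small above 0.5 m/s) or (contact force between tube_square and anything else below 0.01 N and linear speed of tube_square above 0.5 m/s) or (contact force between tube_rect and anything else below 0.01 N and linear speed of tube_rect above 0.5 m/s)).
It fails at once if the tape measure is moved by more than 20 mm (distance of tape_measure from where it was at the start of the episode above 0.02 m).
It fails at once if the welding magnet is moved by more than 20 mm (distance of magnet_square from where it was at the start of the episode above 0.02 m).
It also fails if it takes over 115 s, if anything falls off the work surface, if the arm or the gripper's body presses on something with over 40 N, if the wrist force passes 120 N, or if a joint passes its speed limit or range.

## Robot

A 7-joint arm with a two-finger parallel gripper is mounted at the origin on the work surface. World frame = base frame: x ahead of the robot, y to its left, z up, the work surface at z = 0. Lengths are in mm, angles in rad, forces in N, time in s.
With the tool pointing down it reaches from about 400 to 875 mm from the base axis. Payload 4.4 kg.
Tool frame: the origin (TCP) lies at the very end of the fingers, on their centre line; the grasp point (between the pads) lies 19 mm behind it; z points along the fingers, x is the direction in which the jaws open and shut, and the axes are right-handed (so a half turn about z gives the same grasp; the last joint's range is limited). The gripper opens to 85 mm and grips with 20 to 120 N. Pads are 22 mm wide; open, the fingers measure 114 mm over their backs; the gripper's body (76 mm by 85 mm) begins 54 mm behind the grasp point. The pads swing forward as they close: fully open they stand 13 mm farther back than shut.
Start: joints at [-1.358, 0.628, 0.038, 1.517, -0.027, 0.996, -0.02], TCP at [178.857, 624.922, 231.313] pointing down, gripper open.
Joint ranges: [-3.06, 3.06], [-0.37, 2.12], [-1.25, 1.32], [0.18, 2.47], [-1.1, 4.24], [0.23, 1.98], [-2.94, 2.94]. Speed limits (rad/s): [2.57, 2.57, 3.14, 3.14, 3.14, 3.14, 3.14].

## Interface

Orientations are given as [roll, pitch, yaw] about the fixed x, y, z axes, in that order (R = Rz(yaw) Ry(pitch) Rx(roll)).
In Python, from cell import * gives the robot as it stands. The module is installed in compiled form; this text tells all that it offers.
- The arm moves only by the tool play_rows, never from a script. Its argument "targets" is a list of rows, each an object with "slide": the shift along the tool's x, y, z in mm, a list of three; "turn": the turn, a rotation vector about the tool's x, y, z in degrees, a list of three; "hand": the finger opening in mm, from 0 to 85.4. A call has 1 to 5 rows; each row shifts and turns the commanded pose from where the row before left it, along the tool's axes as they then stand; what a row does not reach is not made up. A row lasts 1/8 s, in which the tool goes at most 62.5 mm and 10.7 degrees, less where a joint would pass 70% of its speed; a pose out of reach is approached as far as the arm can. A call is refused whole if a number of a shift passes 62.5 or a number of a turn 10.7, either way. A call with a gripper value outside its range is refused whole. The fingers move at their own pace and stop on an object; the grip force is fixed at half the most. Time passes only in rows, so rows that do not move let the fingers close. It gives the time, the measured TCP pose, the force and the opening at its end, in the units of the state.
- read_state(): the state, without advancing time (a new reading comes with each control period).
- get_image(name): name is "scene" or "side" or "wrist"; returns (picture, depth): 384x512x3 uint8, blue, green, red; 384x512 float32, mm along the optical axis (not along the pixel's ray), 0 where there is no reading.
- calibration(name): a dict with "K" (3x3 intrinsics, pixels), "R" (3x3) and "t" (3): a world point X has camera coordinates R X + t. Camera axes: x right, y down, z forward; pixel columns grow to the right and rows downward; lengths in mm; the calibration is good to about 2 mm. A picture is of the moment at which its call begins: read the wrist's pose just before it. calibration takes no time and is no camera call; for the wrist camera it gives the pose at the moment of the call.
- finish_job(): hands the job in, once; it reports no verdict.
The state is a dict: "clock": time; "qpos": joint angles; "qd": joint speeds; "tau": joint torques, N m; "eef_pos": TCP position; "tool_rot": TCP orientation; "force": force on the tool from outside, world axes, zero at the start; "torque": the same for the moment, N m; "width": finger opening in mm.
Only numpy, scipy, OpenCV 4.12 (cv2) and the standard library are available. Lean on these libraries where they do the work, as an engineer would, in place of code of your own. Each camera call takes 0.05 s, during which the arm holds its last target.

## Working session

There is one attempt and no reset: what is moved stays moved. The work goes in short steps, Python scripts to look and compute and a tool call to move; the robot and the scene stay as the last step left them, time stands still between calls to the robot, and variables do not carry over. Pictures are saved under pics/ and viewed, and the job is handed in when it is done.

Besides the shell and the picture viewer there is one more tool, called after "Call:" in YAML: its name, and indented under it one key for each argument. play_rows: Moves the arm, as the interface text tells. Its arguments: {"type":"object","properties":{"targets":{"type":"array"}},"required":["targets"]}

```bash
mkdir -p pics
python3 - <<'E'
from cell import *
import cv2
print(read_state())
for n in ("scene","side","wrist"):
    c=calibration(n); p,d=get_image(n); cv2.imwrite(f"pics/{n}0.png",p); 
    import numpy as np
    np.savez(f"{n}0.npz",p=p,d=d,K=c["K"],R=c["R"],t=c["t"])
    print(n,np.round(c["K"],1).tolist(),np.round(c["R"],3).tolist(),np.round(c["t"],1))
print(read_state()["clock"])
E
```

```text
{'clock': 0.0, 'qpos': array([-1.35777213,  0.62931867,  0.03847214,  1.51833279, -0.02702032,
        0.99632655, -0.02000364]), 'qd': array([ 0.00042776, -0.00028638,  0.00103016,  0.00230856,  0.00092993,
       -0.00010748, -0.00044758]), 'tau': array([ 9.41134167e-04, -5.63410270e+01,  1.22655474e+00, -1.93446726e+01,
        1.09814518e-02,  1.02713640e-02,  2.88815734e-06]), 'eef_pos': array([178.71057804, 624.31301207, 230.41870523]), 'tool_rot': array([3.14156926e+00, 1.86643700e-03, 1.29193378e+00]), 'force': array([0.6614577 , 0.49763014, 0.07404918]), 'torque': array([-0.00321373, -0.00486382,  0.0038663 ]), 'width': 85.38897837265026}
scene [[398.9, 0.0, 256.5], [0.0, 398.9, 196.0], [0.0, 0.0, 1.0]] [[-0.518, 0.855, -0.011], [0.728, 0.435, -0.529], [-0.448, -0.283, -0.848]] [ 297.7 -380.2 1523.2]
side [[353.2, 0.0, 257.3], [0.0, 353.2, 188.3], [0.0, 0.0, 1.0]] [[-0.992, -0.126, -0.016], [-0.05, 0.499, -0.865], [0.117, -0.857, -0.501]] [549.9  60.6 998.1]
wrist [[320.1, 0.0, 249.3], [0.0, 320.1, 195.8], [0.0, 0.0, 1.0]] [[0.274, 0.962, -0.002], [0.93, -0.264, 0.257], [0.247, -0.073, -0.966]] [-650.3  -34.5  377.5]
0.15
```

View pics/scene0.png

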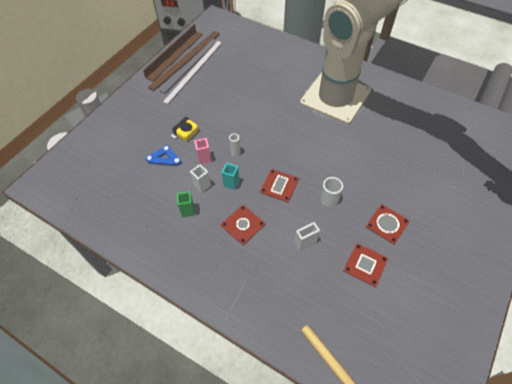

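View pics/side0.png

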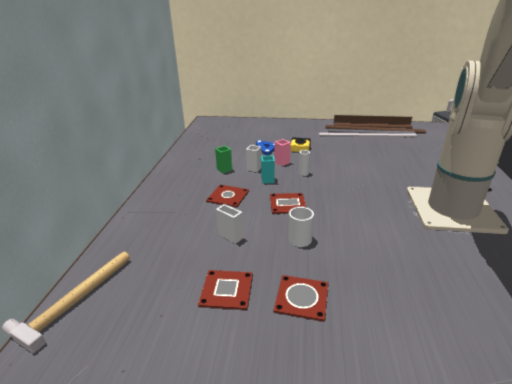

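View pics/wrist0.png

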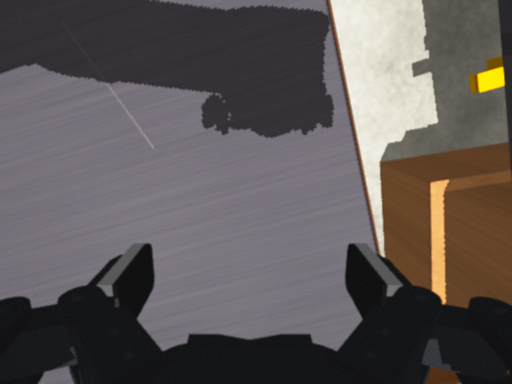

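Scene picture, candidates. Bright steel tubes: small round (234,144), square (200,178), large round (332,190), rect (307,236). They could be confused with the look-alike square tubes: pink (203,150), turquoise (231,176) and green (185,204), all excluded by colour. Plates: rect (280,185), small round (243,224), large round (388,223), square (366,264). The tape is at (186,128) and the magnet at (164,157).

```bash
cat > h.py <<'E'
import numpy as np, cv2
def load(n): 
    z=np.load(n); return z["p"],z["d"],z["K"],z["R"],z["t"]
def cloud(d,K,R,t):
    v,u=np.indices(d.shape); x=np.stack([(u-K[0,2])/K[0,0]*d,(v-K[1,2])/K[1,1]*d,d],-1)
    W=(x-t)@R; W[d<=0]=np.nan; return W
def ray(px,z,K,R,t):
    px=np.asarray(px,float).reshape(-1,2)
    r=np.c_[(px[:,0]-K[0,2])/K[0,0],(px[:,1]-K[1,2])/K[1,1],np.ones(len(px))]@R
    c=-R.T@t; return c+r*((z-c[2])/r[:,2])[:,None]
def proj(X,K,R,t):
    q=K@(R@np.asarray(X,float)+t); return q[:2]/q[2]
E
python3 - <<'E'
from h import *
for n in("scene0.npz","side0.npz"):
    p,d,K,R,t=load(n); W=cloud(d,K,R,t); print(n)
    hsv=cv2.cvtColor(p,cv2.COLOR_BGR2HSV).astype(int)
    ok=(W[...,0]>200)&(W[...,0]<950)&(abs(W[...,1])<700)
    m=(ok&(W[...,2]>68)&(W[...,2]<95)).astype(np.uint8)
    m2=(ok&(W[...,2]>12)&(W[...,2]<95)).astype(np.uint8)
    k,l,s,c=cv2.connectedComponentsWithStats(m2)
    for i in range(1,k):
        if s[i,4]<40: continue
        q=l==i; top=q&(W[...,2]>76)&(W[...,2]<84)
        X=W[top][:,:2].astype(np.float32)
        print("obj",c[i].round(),s[i,4],"hsv",np.median(hsv[q],0), "zmax",np.nanpercentile(W[q][:,2],98).round(), "top",len(X), end=" ")
        if len(X)>5: r=cv2.minAreaRect(X); print("rect",np.round(r[0],1),np.round(r[1],1),round(r[2],1))
        else: print(np.round(np.nanmean(W[q],0)))
    red=(((hsv[...,0]<8)|(hsv[...,0]>172))&(hsv[...,1]>120)&(hsv[...,2]>40)).astype(np.uint8)
    for cn in cv2.findContours(red,cv2.RETR_EXTERNAL,cv2.CHAIN_APPROX_NONE)[0]:
        if cv2.contourArea(cn)<250: continue
        X=ray(cn[:,0],8,K,R,t)[:,:2].astype(np.float32); r=cv2.minAreaRect(X); print("plate",cn[:,0].mean(0).round(),np.round(r[0],1),np.round(r[1],1),round(r[2],1),end=" ")
        # white outline inside
        msk=np.zeros(red.shape,np.uint8); cv2.drawContours(msk,[cn],-1,1,-1); msk=cv2.erode(msk,np.ones((3,3)))
        w=(msk>0)&(hsv[...,1]<60)&(hsv[...,2]>90)
        w=np.argwhere(w)[:,::-1]
        Y=ray(w,8,K,R,t)[:,:2].astype(np.float32); r=cv2.minAreaRect(Y); print("out",np.round(r[0],1),np.round(r[1],1),round(r[2],1))
s=load("scene0.npz")[0]
cv2.imwrite("pics/crop.png",cv2.resize(s[110:300,135:425],None,fx=2.75,fy=2.75,interpolation=cv2.INTER_CUBIC))
E
```

```text
scene0.npz
obj [151.  66.] 127 hsv [12. 60. 69.] zmax 46.0 top 0 [ 247. -689.   30.]
obj [185. 128.] 373 hsv [ 27. 137. 135.] zmax 43.0 top 0 [ 442. -374.   34.]
obj [234. 143.] 192 hsv [ 72.   5. 141.] zmax 83.0 top 38 rect [ 420.2 -180. ] [35.2 32.2] 7.9
obj [202. 149.] 273 hsv [172.  94. 153.] zmax 83.0 top 61 rect [ 497.8 -257.1] [43.  39.4] 45.5
obj [163. 156.] 367 hsv [110. 167. 205.] zmax 21.0 top 0 [ 569. -374.   16.]
obj [230. 175.] 341 hsv [ 88. 140. 123.] zmax 83.0 top 75 rect [ 535.9 -121.4] [43.2 42.6] 8.5
obj [200. 177.] 345 hsv [ 77.   5. 138.] zmax 84.0 top 70 rect [ 592.6 -199.3] [44.3 39.8] 73.9
obj [331. 190.] 473 hsv [ 70.   5. 144.] zmax 84.0 top 92 rect [425.5 181.1] [57.7 57.7] 20.9
obj [185. 203.] 331 hsv [ 66. 117. 107.] zmax 84.0 top 76 rect [ 694.1 -181.4] [42.3 40.7] 39.2
obj [306. 235.] 439 hsv [ 75.   4. 140.] zmax 84.0 top 104 rect [601.5 187.2] [33.2 60.8] 57.2
obj [327. 355.] 733 hsv [ 21. 104. 228.] zmax 30.0 top 0 [863. 383.  24.]
plate [366. 263.] [576.4 370. ] [98.2 97.5] 1.6 out [575.2 369.8] [47.9 48.3] 0.6
plate [242. 224.] [648.5  -4.8] [97.6 
[... 389 characters left out ...]
4. ] 30.5
obj [223. 158.] 339 hsv [ 66. 149.  96.] zmax 81.0 top 49 rect [ 694.2 -182.9] [41.6 43.9] 41.1
obj [230. 221.] 723 hsv [ 30.   4. 126.] zmax 80.0 top 118 rect [601.  186.4] [31.9 62.7] 59.2
obj [301. 224.] 801 hsv [ 30.   2. 132.] zmax 81.0 top 116 rect [422.7 180.5] [60.2 56.3] 64.7
obj [ 60. 306.] 1847 hsv [ 18. 104. 210.] zmax 27.0 top 0 [882. 459.  22.]
plate [302. 298.] [415.7 375. ] [103.8  98.5] 83.8 out [415.6 370.8] [63.7 65.4] 3.2
plate [226. 290.] [573.3 370.8] [ 99.2 103.4] 1.7 out [574.2 367.2] [46.7 47.5] 2.3
plate [286. 201.] [462.7  20. ] [ 99.7 101. ] 10.5 out [0. 0.] [0. 0.] 0.0
plate [227. 195.] [645.7  -4. ] [103.9  99.5] 78.0 out [646.8  -8.7] [33.9 36.8] 38.1
```

```bash
ls pics
```

```text
crop.png
scene0.png
side0.png
wrist0.png
```

View pics/crop.png

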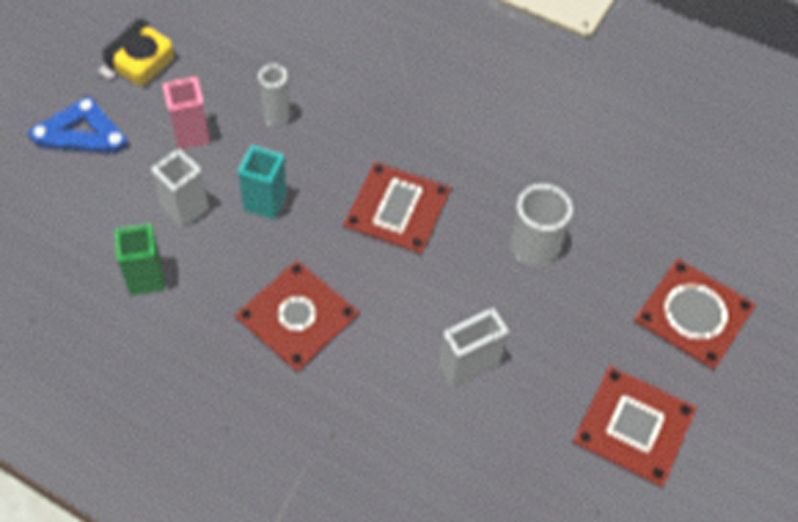

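Crop agrees with the choices: four plain grey tubes, coloured look-alikes separate. The two views agree to within about 3 mm. I'll write a move planner, starting with a hover over the large round tube.

```bash
cat > plan.py <<'E'
import sys, math, numpy as np
from scipy.spatial.transform import Rotation as Ro
from cell import read_state
# usage: plan.py x y z yawdeg [maxmm]  -> per-row slides (tool axes) and turns
x,y,z,yaw=map(float,sys.argv[1:5]); mx=float(sys.argv[5]) if len(sys.argv)>5 else 50
s=read_state(); R=Ro.from_euler('xyz',s["tool_rot"]); p=np.array(s["eef_pos"])
cy=math.degrees(s["tool_rot"][2])
d=np.array([x,y,z])-p; dy=(yaw-cy+180)%360-180
if len(sys.argv)>6: dy=yaw-cy
n=max(1,math.ceil(np.linalg.norm(d)/mx),math.ceil(abs(dy)/10))
print("at",p.round(1),"yaw",round(cy,1),"tilt",np.degrees(R.apply([0,0,-1])[:2]).round(2),"w",round(s["width"],1),"t",s["clock"],"F",np.round(s["force"],1))
print("rows",n,"turn z each",round(-dy/n,2))
T=R
for i in range(n):
    print(T.inv().apply(d/n).round(1).tolist())
    T=T*Ro.from_rotvec([0,0,math.radians(-dy/n)])
E
python3 plan.py 424 181 150 42
```

```text
at [178.7 624.5 230.6] yaw 74.0 tilt [0.02 0.08] w 85.6 t 0.15 F [-0.7 -0.6  0.3]
rows 11 turn z each 2.91
[-32.6, 32.5, 7.4]
[-30.9, 34.1, 7.4]
[-29.1, 35.7, 7.4]
[-27.3, 37.1, 7.4]
[-25.4, 38.4, 7.4]
[-23.4, 39.7, 7.4]
[-21.3, 40.8, 7.4]
[-19.2, 41.9, 7.4]
[-17.1, 42.8, 7.4]
[-14.9, 43.6, 7.4]
[-12.7, 44.3, 7.4]
```

Call:
play_rows:
  targets:
    - {"slide": [-32.5,32.5,7],"turn": [0,0,3],"hand": 85}
    - {"slide": [-31,34,7],"turn": [0,0,3],"hand": 85}
    - {"slide": [-29,35.5,7],"turn": [0,0,3],"hand": 85}
    - {"slide": [-27,37,7],"turn": [0,0,3],"hand": 85}
    - {"slide": [-25,38.5,7],"turn": [0,0,3],"hand": 85}

```text
clock: 0.78
eef_pos: [290.3, 422.5, 196.0]
tool_rot: [3.141, 0.0, 1.029]
force: [0.6, -1.2, -0.8]
width: 85.5
```

Call:
play_rows:
  targets:
    - {"slide": [-23.5,40,7],"turn": [0,0,3],"hand": 85}
    - {"slide": [-21,41,7],"turn": [0,0,3],"hand": 85}
    - {"slide": [-19,42,7],"turn": [0,0,3],"hand": 85}
    - {"slide": [-17,43,8],"turn": [0,0,3],"hand": 85}
    - {"slide": [-15,43.5,8],"turn": [0,0,3],"hand": 85}

```text
clock: 1.4
eef_pos: [400.6, 219.9, 159.1]
tool_rot: [3.142, -0.0, 0.767]
force: [1.4, 0.5, 0.3]
width: 85.2
```

Call:
play_rows:
  targets:
    - {"slide": [-12.5,44,8],"turn": [0,0,2],"hand": 85}
    - {"slide": [0,0,0],"turn": [0,0,0],"hand": 85}

```text
clock: 1.65
eef_pos: [422.8, 176.9, 150.9]
tool_rot: [3.14, 0.002, 0.726]
force: [-0.3, 0.7, -0.0]
width: 85.3
```

```bash
cat > snap.py <<'E'
import sys
from cell import *
import cv2, numpy as np
n=sys.argv[1]; name=sys.argv[2]
c=calibration(n); p,d=get_image(n); cv2.imwrite(f"pics/{name}.png",p)
np.savez(f"{name}.npz",p=p,d=d,K=c["K"],R=c["R"],t=c["t"])
from h import *
W=cloud(d,*[c[k] for k in("K","R","t")])
lo,hi=(float(a) for a in sys.argv[3:5]) if len(sys.argv)>4 else (72,88)
hsv=cv2.cvtColor(p,cv2.COLOR_BGR2HSV)
m=((W[...,2]>lo)&(W[...,2]<hi)&(hsv[...,1]<45)).astype(np.uint8); m[:, :]&=1
k,l,s,cc=cv2.connectedComponentsWithStats(m)
for i in range(1,k):
    if s[i,4]<80: continue
    X=W[l==i]; r=cv2.minAreaRect(X[:,:2].astype(np.float32)); (ex,ey),er=cv2.minEnclosingCircle(X[:,:2].astype(np.float32))
    print(cc[i].round(),s[i,4],"z",np.median(X[:,2]).round(1),"rect",np.round(r[0],1),np.round(r[1],1),round(r[2],1),"circ",round(ex,1),round(ey,1),round(er,1))
E
python3 plan.py 424 181 150 42; python3 snap.py wrist w1
```

```text
at [422.8 176.9 150.9] yaw 41.6 tilt [0.01 0.12] w 85.3 t 1.65 F [-0.3  0.7 -0. ]
rows 1 turn z each -0.4
[3.6, -2.3, 0.9]
[253. 205.] 1714 z 78.5 rect [424.4 181. ] [59.1 59. ] 89.4 circ 424.4 181.0 30.0
[435. 369.] 80 z 78.7 rect [627.5 176.4] [14.   4.8] 55.0 circ 628.3 175.8 7.1
```

Call:
play_rows:
  targets:
    - {"slide": [3.8,-2,0],"turn": [0,0,0],"hand": 85}
    - {"slide": [0,0,40],"turn": [0,0,0],"hand": 85}
    - {"slide": [0,0,40],"turn": [0,0,0],"hand": 85}
    - {"slide": [0,0,25],"turn": [0,0,0],"hand": 85}
    - {"slide": [0,0,17],"turn": [0,0,0],"hand": 85}

```text
clock: 2.33
eef_pos: [422.2, 187.0, 28.3]
tool_rot: [-3.14, 0.001, 0.737]
force: [8.8, 1.6, -2.6]
width: 85.1
```

Call:
play_rows:
  targets:
    - {"slide": [0,0,0],"turn": [0,0,0],"hand": 50}
    - {"slide": [0,0,0],"turn": [0,0,0],"hand": 50}
    - {"slide": [0,0,0],"turn": [0,0,0],"hand": 50}
    - {"slide": [0,0,0],"turn": [0,0,0],"hand": 50}
    - {"slide": [0,0,0],"turn": [0,0,0],"hand": 50}

```text
clock: 2.95
eef_pos: [423.9, 185.6, 30.0]
tool_rot: [3.141, -0.001, 0.734]
force: [-0.2, 1.3, 0.5]
width: 59.9
```

```bash
python3 snap.py wrist w2 70 92; python3 plan.py 424 181 150 42 |head -1
```

```text
[250. 303.] 15351 z 85.8 rect [422.3 189.3] [125.8  41.5] 42.1 circ 423.5 188.0 63.6
at [423.8 185.6  30. ] yaw 42.0 tilt [-0.06 -0.05] w 59.3 t 3.0 F [0.7 0.6 1.3]
```

View pics/w2.png

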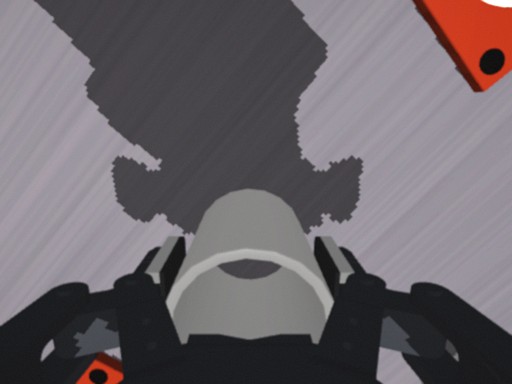

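Tube held between the pads (pads near (175,265) and (330,265)), with the far edge of its top rim at (249,249). I'll measure its offset along tool y.

```bash
python3 - <<'E'
from h import *
p,d,K,R,t=load("w2.npz"); print(d[230:262:3,249])
P=ray([[249,249]],80,K,R,t)[0]; a=np.radians(42); ty=np.array([np.sin(a),-np.cos(a)]); tx=np.array([np.cos(a),np.sin(a)])
c=P[:2]-30*ty; e=np.array([423.8,185.6]); print(P,c,(c-e)@tx,(c-e)@ty)
E
python3 plan.py 417 372 120 42 45
```

```text
[115.319176 112.03289  109.98088  107.445915 104.91917  102.953064
 100.713875 100.449524 100.70557  101.30262  188.9103  ]
[408.61015783 204.35727154  80.        ] [388.53623964 226.6516163 ] 1.2628118670573774 -54.10335758654448
at [423.8 185.6  30. ] yaw 42.0 tilt [-0.06 -0.05] w 59.3 t 3.0 F [0.7 0.6 1.3]
rows 5 turn z each 0.01
[24.0, -28.6, -18.0]
[24.0, -28.6, -18.0]
[24.0, -28.6, -18.0]
[24.0, -28.6, -18.0]
[24.0, -28.6, -18.0]
```

Call:
play_rows:
  targets:
    - {"slide": [0,0,-20],"turn": [0,0,0],"hand": 50}
    - {"slide": [0,0,-30],"turn": [0,0,0],"hand": 50}
    - {"slide": [20,-23,0],"turn": [0,0,0],"hand": 50}
    - {"slide": [30,-35,0],"turn": [0,0,0],"hand": 50}
    - {"slide": [30,-35,0],"turn": [0,0,0],"hand": 50}

```text
clock: 3.62
eef_pos: [420.2, 308.3, 79.4]
tool_rot: [3.142, 0.001, 0.732]
force: [1.1, 0.0, -5.4]
width: 59.8
```

```bash
python3 plan.py 413 378 80 42 45
```

```text
at [420.2 308.3  79.4] yaw 42.0 tilt [0.03 0.04] w 59.8 t 3.625 F [ 1.1  0.  -5.4]
rows 2 turn z each -0.02
[20.6, -28.3, -0.3]
[20.6, -28.3, -0.3]
```

Call:
play_rows:
  targets:
    - {"slide": [20,-27,0],"turn": [0,0,0],"hand": 50}
    - {"slide": [12,-16,0],"turn": [0,0,0],"hand": 50}
    - {"slide": [0,0,0],"turn": [0,0,0],"hand": 50}
    - {"slide": [0,0,0],"turn": [0,0,0],"hand": 50}
    - {"slide": [0,0,0],"turn": [0,0,0],"hand": 50}

```text
clock: 4.25
eef_pos: [415.8, 358.9, 79.5]
tool_rot: [3.141, 0.002, 0.731]
force: [0.7, 0.2, -4.1]
width: 59.8
```

```bash
python3 plan.py 413 378 39 42 45; python3 snap.py wrist w3
python3 - <<'E'
from h import *
p,d,K,R,t=load("w3.npz"); g=[(420.9,378)]
hsv=cv2.cvtColor(p,cv2.COLOR_BGR2HSV); 
c=-R.T@t; print("cam",c)
E
```

```text
at [415.8 358.9  79.5] yaw 41.9 tilt [0.04 0.09] w 59.8 t 4.25 F [ 0.7  0.2 -4.1]
rows 1 turn z each -0.13
[10.7, -16.1, 40.4]
[249. 212.] 911 z 80.6 rect [404.8 372.7] [49.5 13.6] 42.7 circ 409.4 367.7 24.8
[249. 300.] 2125 z 80.7 rect [431.1 344.1] [50.8 22.5] 41.4 circ 424.6 351.4 25.4
cam [373.16726764 408.94754741 221.05263412]
```

View pics/w3.png

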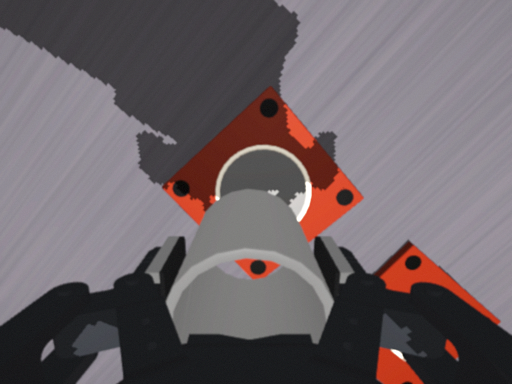

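The plate sits in view with corners at about (270,87), (165,188) and (363,197). The tube is held with its near rim at (249,249), still short of the circle.

Run:
```python
from h import *
p,d,K,R,t=load("w3.npz")
P=ray([[165,188],[363,197],[270,87]],8,K,R,t)[:,:2]; print(P.round(1),"centre",P[:2].mean(0).round(1),[np.linalg.norm(P[0]-P[1]),np.linalg.norm(P[0]-P[2])])
for z in (130,):
  pass
hsv=cv2.cvtColor(p,cv2.COLOR_BGR2HSV)
Q=ray([[264,145],[216,190],[311,195]],8,K,R,t)[:,:2]
A=np.c_[2*Q,np.ones(3)]; s=np.linalg.solve(A,(Q**2).sum(1)); print("circle",s[:2],np.sqrt(s[2]+s[:2]@s[:2]))
a=np.radians(41.9); ty=np.array([np.sin(a),-np.cos(a)]);tx=np.array([np.cos(a),np.sin(a)])
N=ray([[249,249]],129.5,K,R,t)[0,:2]; e=np.array([415.8,358.9]); c=N+30*ty; print("tube",c,(c-e)@tx,(c-e)@ty)
# rim sides widest: find rim from depth
W=cloud(d,K,R,t); print(W[250:262:2,249].round(1))
```

```text
[[364.3 331.7]
 [469.7 418. ]
 [373.1 427.8]] centre [417.  374.8] [np.float64(136.24345273961336), np.float64(96.56205972759183)]
circle [416.80728074 374.28900181] 32.70025085605168
tube [420.75959843 355.50069888] 1.4213224212282043 5.842320369208139
[[401.2 377.3 128.6]
 [401.6 376.8 128.8]
 [402.3 376.1 128. ]
 [402.9 375.4 127.8]
 [442.3 330.9   7. ]
 [443.4 329.8   7.2]]
```

Call:
play_rows:
  targets:
    - {"slide": [10,-17,0],"turn": [0,0,0],"hand": 50}
    - {"slide": [0,0,15],"turn": [0,0,0],"hand": 50}
    - {"slide": [0,0,15],"turn": [0,0,0],"hand": 50}
    - {"slide": [0,0,7],"turn": [0,0,0],"hand": 50}
    - {"slide": [0,0,2],"turn": [0,0,0],"hand": 50}

```text
clock: 4.92
eef_pos: [411.2, 379.4, 39.5]
tool_rot: [3.141, 0.002, 0.733]
force: [0.5, -0.3, -4.9]
width: 59.6
```

Call:
play_rows:
  targets:
    - {"slide": [0,0,1],"turn": [0,0,0],"hand": 50}
    - {"slide": [0,0,0],"turn": [0,0,0],"hand": 50}

```text
clock: 5.18
eef_pos: [411.7, 380.4, 39.8]
tool_rot: [-3.141, -0.0, 0.733]
force: [0.7, 0.1, -4.4]
width: 59.9
```

Call:
play_rows:
  targets:
    - {"slide": [0,0,1],"turn": [0,0,0],"hand": 50}
    - {"slide": [0,0,0],"turn": [0,0,0],"hand": 50}

```text
clock: 5.42
eef_pos: [411.4, 380.4, 38.6]
tool_rot: [-3.141, 0.0, 0.734]
force: [0.1, 0.6, -4.3]
width: 59.7
```

Call:
play_rows:
  targets:
    - {"slide": [0,0,1],"turn": [0,0,0],"hand": 50}
    - {"slide": [0,0,0],"turn": [0,0,0],"hand": 50}

```text
clock: 5.68
eef_pos: [411.6, 380.4, 38.0]
tool_rot: [-3.141, -0.0, 0.733]
force: [-0.6, -0.4, 3.0]
width: 59.4
```

```bash
python3 snap.py wrist w4; python3 plan.py 411 380 39 42
python3 - <<'E'
from h import *
p,d,K,R,t=load("w4.npz")
cv2.imwrite("pics/w4.png",p)
E
```

```text
[249. 273.] 6996 z 82.8 rect [410.5 383.5] [86.8 43.1] 41.8 circ 404.3 390.5 43.4
[103. 293.] 140 z 86.2 rect [371.8 354.5] [8.8 1.6] 41.0 circ 371.9 354.5 4.4
[396. 293.] 133 z 86.1 rect [443.3 419.3] [8.7 1.7] 41.0 circ 443.4 419.3 4.4
at [411.6 380.4  38. ] yaw 42.0 tilt [ 0.   -0.02] w 59.8 t 5.725 F [-0.5 -0.9  2.1]
rows 1 turn z each 0.02
[-0.7, -0.1, -1.0]
```

View pics/w4.png

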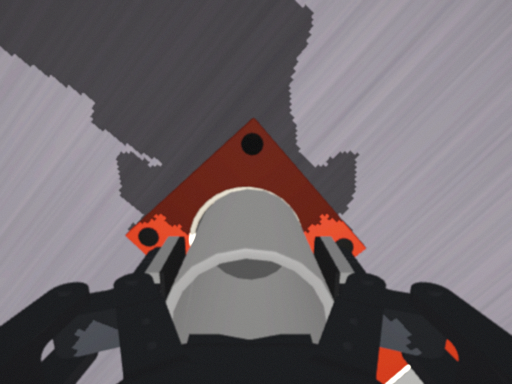

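Run:
```python
from h import *
p,d,K,R,t=load("w4.npz")
P=ray([[126,236],[366,248],[254,118]],8,K,R,t)[:,:2]; print("plate",P[:2].mean(0).round(1))
a=np.radians(42); ty=np.array([np.sin(a),-np.cos(a)]);tx=np.array([np.cos(a),np.sin(a)])
print("rim-based",ray([[249,250]],88,K,R,t)[0,:2]+30*ty,"base-based",ray([[249,189]],8,K,R,t)[0,:2]+30*ty)
```

```text
plate [416.6 374.5]
rim-based [416.6779609  376.61015236] base-based [416.60270908 376.48017773]
```

Within about 2 mm; release and rise.

Call:
play_rows:
  targets:
    - {"slide": [0,0,0],"turn": [0,0,0],"hand": 85}
    - {"slide": [0,0,0],"turn": [0,0,0],"hand": 85}
    - {"slide": [0,0,0],"turn": [0,0,0],"hand": 85}
    - {"slide": [0,0,-15],"turn": [0,0,0],"hand": 85}
    - {"slide": [0,0,-40],"turn": [0,0,0],"hand": 85}

```text
clock: 6.35
eef_pos: [410.5, 379.4, 92.4]
tool_rot: [-3.142, 0.004, 0.733]
force: [0.1, 0.5, 0.4]
width: 84.8
```

Call:
play_rows:
  targets:
    - {"slide": [0,0,-45],"turn": [0,0,0],"hand": 85}
    - {"slide": [0,0,-10],"turn": [0,0,0],"hand": 85}

```text
clock: 6.6
eef_pos: [413.1, 381.6, 151.3]
tool_rot: [-3.141, -0.006, 0.733]
force: [0.2, 0.1, -0.2]
width: 85.0
```

```bash
python3 snap.py wrist w5 75 95;  python3 plan.py 600 188 150 58
```

```text
[246. 219.] 2144 z 86.2 rect [416.4 377.3] [59.  59.2] 36.2 circ 416.3 377.1 30.0
at [412.7 381.5 151. ] yaw 42.0 tilt [-0.2  -0.23] w 85.2 t 6.65 F [0.6 0.2 0.6]
rows 6 turn z each -2.66
[1.6, 44.8, 0.2]
[-0.5, 44.9, 0.2]
[-2.6, 44.8, 0.2]
[-4.7, 44.6, 0.2]
[-6.7, 44.4, 0.2]
[-8.8, 44.0, 0.2]
```

Call:
play_rows:
  targets:
    - {"slide": [1.5,45,0],"turn": [0,0,-3],"hand": 85}
    - {"slide": [-0.5,45,0],"turn": [0,0,-3],"hand": 85}
    - {"slide": [-2.5,45,0],"turn": [0,0,-3],"hand": 85}
    - {"slide": [-5,44.5,0],"turn": [0,0,-3],"hand": 85}
    - {"slide": [-7,44,0],"turn": [0,0,-3],"hand": 85}

```text
clock: 7.28
eef_pos: [569.0, 219.1, 146.5]
tool_rot: [-3.14, 0.002, 0.997]
force: [0.2, -0.8, -0.2]
width: 84.8
```

Call:
play_rows:
  targets:
    - {"slide": [-9,44,0],"turn": [0,0,-1],"hand": 85}
    - {"slide": [0,0,0],"turn": [0,0,0],"hand": 85}
    - {"slide": [0,0,0],"turn": [0,0,0],"hand": 85}

```text
clock: 7.65
eef_pos: [599.7, 189.2, 146.5]
tool_rot: [-3.139, 0.001, 1.013]
force: [-0.2, 0.7, -0.6]
width: 85.1
```

```bash
python3 snap.py wrist w6 72 90;  python3 plan.py 600 188 28 58|head -1
```

```text
[246. 211.] 1591 z 78.7 rect [601.6 187.2] [30.  60.7] 58.8 circ 601.5 187.1 33.4
at [599.4 190.1 146.7] yaw 58.1 tilt [ 0.16 -0.02] w 85.3 t 7.7 F [-0.1  1.1  0.2]
```

Call:
play_rows:
  targets:
    - {"slide": [-1,3.5,10],"turn": [0,0,-0.7],"hand": 70}
    - {"slide": [0,0,40],"turn": [0,0,0],"hand": 70}
    - {"slide": [0,0,40],"turn": [0,0,0],"hand": 70}
    - {"slide": [0,0,20],"turn": [0,0,0],"hand": 70}
    - {"slide": [0,0,8],"turn": [0,0,0],"hand": 70}

```text
clock: 8.32
eef_pos: [602.5, 186.4, 28.2]
tool_rot: [-3.14, 0.002, 1.026]
force: [-0.3, -0.8, 0.2]
width: 70.1
```

Call:
play_rows:
  targets:
    - {"slide": [0,0,0],"turn": [0,0,0],"hand": 20}
    - {"slide": [0,0,0],"turn": [0,0,0],"hand": 20}
    - {"slide": [0,0,0],"turn": [0,0,0],"hand": 20}
    - {"slide": [0,0,0],"turn": [0,0,0],"hand": 20}
    - {"slide": [0,0,0],"turn": [0,0,0],"hand": 20}

```text
clock: 8.95
eef_pos: [603.9, 185.9, 30.9]
tool_rot: [3.141, -0.001, 1.025]
force: [-1.2, -1.0, 7.0]
width: 29.5
```

```bash
python3 plan.py 464 20 100 99.5 40
```

```text
at [603.9 185.9  30.9] yaw 58.7 tilt [-0.07 -0.  ] w 29.5 t 8.95 F [-1.2 -1.   7. ]
rows 6 turn z each -6.8
[-35.7, -5.6, -11.6]
[-34.8, -9.8, -11.6]
[-33.4, -13.8, -11.6]
[-31.6, -17.7, -11.6]
[-29.2, -21.3, -11.6]
[-26.5, -24.6, -11.6]
```

Call:
play_rows:
  targets:
    - {"slide": [0,0,-20],"turn": [0,0,0],"hand": 20}
    - {"slide": [0,0,-35],"turn": [0,0,0],"hand": 20}
    - {"slide": [-36,-6,0],"turn": [0,0,-7],"hand": 20}
    - {"slide": [-35,-10,0],"turn": [0,0,-7],"hand": 20}
    - {"slide": [-33,-14,0],"turn": [0,0,-7],"hand": 20}

```text
clock: 9.57
eef_pos: [532.2, 102.7, 85.4]
tool_rot: [3.141, 0.0, 1.396]
force: [0.8, 0.1, -4.6]
width: 29.3
```

```bash
python3 plan.py 487 24 80 99.5 40
```

```text
at [532.2 102.7  85.4] yaw 80.0 tilt [-0.03  0.01] w 29.3 t 9.575 F [ 0.8  0.1 -4.6]
rows 3 turn z each -6.51
[-28.5, -10.3, 1.8]
[-27.1, -13.4, 1.8]
[-25.4, -16.4, 1.8]
```

Call:
play_rows:
  targets:
    - {"slide": [-28,-10,0],"turn": [0,0,-6.5],"hand": 20}
    - {"slide": [-27,-13,0],"turn": [0,0,-6.5],"hand": 20}
    - {"slide": [-22,-14,0],"turn": [0,0,-6],"hand": 20}
    - {"slide": [0,0,0],"turn": [0,0,0],"hand": 20}
    - {"slide": [0,0,0],"turn": [0,0,0],"hand": 20}

```text
clock: 10.2
eef_pos: [491.4, 29.5, 85.2]
tool_rot: [3.14, -0.0, 1.722]
force: [0.2, 0.1, -4.2]
width: 29.0
```

```bash
python3 plan.py 487 24 80 99.5 40|head -1; python3 snap.py wrist w7 120 145
python3 - <<'E'
from h import *
p,d,K,R,t=load("w7.npz"); hsv=cv2.cvtColor(p,cv2.COLOR_BGR2HSV)
red=(((hsv[...,0]<10)|(hsv[...,0]>172))&(hsv[...,1]>140)&(hsv[...,2]>60)).astype(np.uint8)
for cn in cv2.findContours(red,cv2.RETR_EXTERNAL,cv2.CHAIN_APPROX_NONE)[0]:
    if cv2.contourArea(cn)>800:
        ap=cv2.approxPolyDP(cn,4,True)[:,0]
        print(ap.tolist()); print(ray(ap,8,K,R,t)[:,:2].round(1).tolist())
E
```

```text
at [491.4  29.5  85.2] yaw 98.7 tilt [-0.1  -0.03] w 29.0 t 10.2 F [ 0.2  0.1 -4.2]
[250. 289.] 15269 z 134.6 rect [484.2  29.9] [ 51.  103.4] 11.0 circ 486.9 30.2 52.2
[[163, 87], [171, 228], [200, 229], [212, 192], [210, 114], [264, 112], [266, 171], [278, 173], [301, 215], [299, 230], [305, 230], [313, 88]]
[[421.7, -36.7], [518.0, -22.8], [515.6, -1.9], [486.6, 3.4], [433.9, -4.5], [427.2, 30.6], [466.0, 38.5], [466.1, 47.0], [493.8, 68.7], [505.3, 69.5], [504.7, 73.8], [407.5, 59.6]]
```

View pics/w7.png

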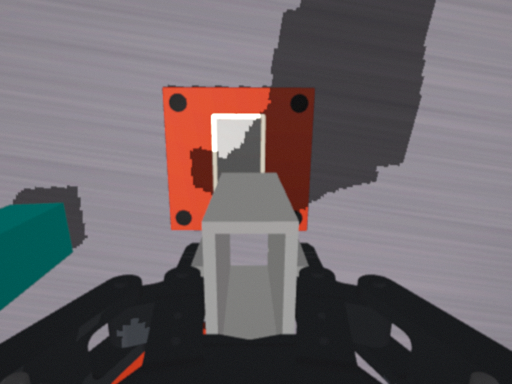

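Run:
```python
from h import *
p,d,K,R,t=load("w7.npz")
a=np.radians(98.7); ty=np.array([np.sin(a),-np.cos(a)]);tx=np.array([np.cos(a),np.sin(a)])
N=ray([[204,222],[297,222]],134.8,K,R,t)[:,:2]; print(N,np.linalg.norm(N[0]-N[1]))
c=N.mean(0)+30*ty; e=np.array([491.4,29.5]); print("tube",c,(c-e)@tx,(c-e)@ty)
D=np.array([462.9,18.5])-c; print("need",D@tx,D@ty)
```

```text
[[462.02709761  12.24297004]
 [457.71428739  40.17370626]] 28.261747253929318
tube [489.5255091   30.74616275] 1.515361295283533 -1.6644271927466183
need -8.077860673133303 -28.171517604020277
```

Call:
play_rows:
  targets:
    - {"slide": [-8,-28,0],"turn": [0,0,0.4],"hand": 20}
    - {"slide": [0,0,10],"turn": [0,0,0],"hand": 20}
    - {"slide": [0,0,20],"turn": [0,0,0],"hand": 20}
    - {"slide": [0,0,11],"turn": [0,0,0],"hand": 20}
    - {"slide": [0,0,2],"turn": [0,0,0],"hand": 20}

```text
clock: 10.88
eef_pos: [463.8, 17.3, 40.8]
tool_rot: [-3.14, -0.0, 1.717]
force: [-0.3, 0.1, -5.4]
width: 29.3
```

Call:
play_rows:
  targets:
    - {"slide": [0,0,1],"turn": [0,0,0],"hand": 20}
    - {"slide": [0,0,0],"turn": [0,0,0],"hand": 20}

```text
clock: 11.12
eef_pos: [464.2, 16.8, 40.9]
tool_rot: [3.141, 0.0, 1.716]
force: [0.1, 0.0, -4.9]
width: 29.6
```

Call:
play_rows:
  targets:
    - {"slide": [0,0,1],"turn": [0,0,0],"hand": 20}
    - {"slide": [0,0,0],"turn": [0,0,0],"hand": 20}

```text
clock: 11.38
eef_pos: [463.9, 16.7, 39.7]
tool_rot: [-3.142, 0.0, 1.716]
force: [0.4, 0.4, -4.1]
width: 29.6
```

Call:
play_rows:
  targets:
    - {"slide": [0,0,1],"turn": [0,0,0],"hand": 20}
    - {"slide": [0,0,0],"turn": [0,0,0],"hand": 20}

```text
clock: 11.62
eef_pos: [463.9, 16.7, 38.8]
tool_rot: [3.142, 0.0, 1.716]
force: [-0.4, -0.6, 1.3]
width: 29.6
```

Call:
play_rows:
  targets:
    - {"slide": [0,0,1],"turn": [0,0,0],"hand": 20}
    - {"slide": [0,0,0],"turn": [0,0,0],"hand": 20}

```text
clock: 11.88
eef_pos: [464.0, 16.6, 38.7]
tool_rot: [3.141, 0.0, 1.716]
force: [-2.1, -0.7, 14.0]
width: 29.5
```

```bash
python3 snap.py wrist w8 |tail -1
```

```text
[372. 277.] 137 z 86.2 rect [445.9  56.9] [ 2.9 12.5] 6.2 circ 446.9 57.0 6.3
```

View pics/w8.png

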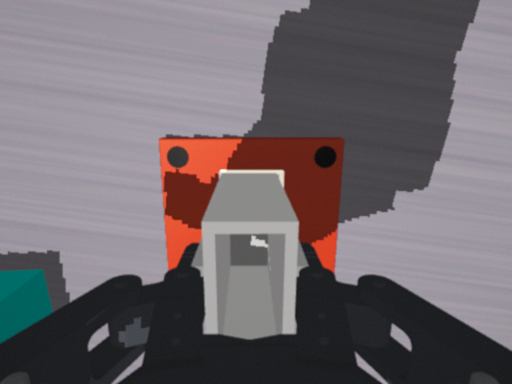

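The white line shows evenly behind the tube (219–284, row 171) and the tube is pressing on the plate. I'll release.

Call:
play_rows:
  targets:
    - {"slide": [0,0,-0.5],"turn": [0,0,0],"hand": 70}
    - {"slide": [0,0,0],"turn": [0,0,0],"hand": 70}
    - {"slide": [0,0,0],"turn": [0,0,0],"hand": 70}
    - {"slide": [0,0,-15],"turn": [0,0,0],"hand": 70}
    - {"slide": [0,0,-40],"turn": [0,0,0],"hand": 70}

```text
clock: 12.55
eef_pos: [462.6, 16.7, 93.0]
tool_rot: [-3.138, -0.0, 1.716]
force: [0.4, -0.6, 0.6]
width: 69.8
```

Call:
play_rows:
  targets:
    - {"slide": [0,0,-45],"turn": [0,0,0],"hand": 70}
    - {"slide": [0,0,-10],"turn": [0,0,0],"hand": 70}

```text
clock: 12.8
eef_pos: [465.6, 16.8, 151.2]
tool_rot: [3.136, 0.0, 1.716]
force: [0.6, 0.3, -0.0]
width: 70.2
```

```bash
python3 snap.py wrist w9 75 95;  python3 plan.py 592.5 -199.5 160 74
```

```text
[249. 202.] 1805 z 86.6 rect [462.1  17.3] [60.4 30.1] 8.1 circ 462.0 17.2 33.1
at [465.3  16.7 151. ] yaw 98.3 tilt [-0.27 -0.01] w 70.3 t 12.85 F [ 0.4 -0.3  0.2]
rows 6 turn z each 4.05
[-38.7, 15.8, -1.4]
[-37.5, 18.5, -1.4]
[-36.1, 21.1, -1.4]
[-34.5, 23.6, -1.4]
[-32.8, 26.0, -1.4]
[-30.9, 28.2, -1.4]
```

Call:
play_rows:
  targets:
    - {"slide": [-39,16,0],"turn": [0,0,4],"hand": 70}
    - {"slide": [-37.5,18.5,0],"turn": [0,0,4],"hand": 70}
    - {"slide": [-36,21,0],"turn": [0,0,4],"hand": 70}
    - {"slide": [-34.5,23.5,0],"turn": [0,0,4],"hand": 70}
    - {"slide": [-33,26,0],"turn": [0,0,4],"hand": 70}

```text
clock: 13.48
eef_pos: [570.1, -164.5, 146.8]
tool_rot: [-3.139, 0.0, 1.365]
force: [0.5, 0.4, -0.5]
width: 70.2
```

Call:
play_rows:
  targets:
    - {"slide": [-31,28,0],"turn": [0,0,4],"hand": 70}
    - {"slide": [0,0,0],"turn": [0,0,0],"hand": 70}
    - {"slide": [0,0,0],"turn": [0,0,0],"hand": 70}

```text
clock: 13.85
eef_pos: [590.4, -198.5, 146.7]
tool_rot: [-3.138, -0.0, 1.298]
force: [0.3, 0.8, -0.4]
width: 69.9
```

```bash
python3 snap.py wrist w10 72 90;  python3 plan.py 592.5 -199.5 28 74|head -1
```

```text
[134. 105.] 601 z 79.0 rect [ 502.6 -254.1] [28.5 39.1] 45.7 circ 502.5 -253.7 23.4
[247. 211.] 1488 z 78.7 rect [ 592.8 -199.3] [40.  40.5] 74.5 circ 592.7 -199.3 27.9
at [ 590.5 -197.9  147.1] yaw 74.4 tilt [ 0.16 -0.09] w 70.0 t 13.9 F [-0.8 -0.1  0.7]
```

View pics/w10.png

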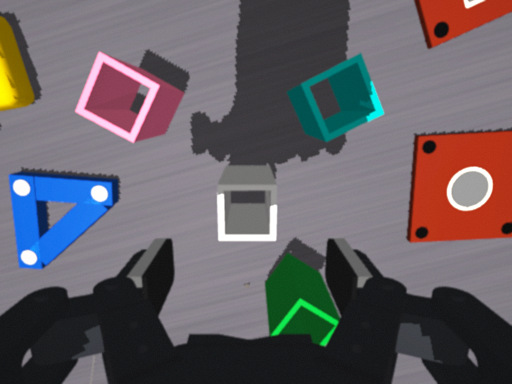

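Grey square tube at (247,205) between the jaws; pink (130,95), turquoise (335,95), green (303,300) and magnet (60,215) are all clear of the fingers.

Call:
play_rows:
  targets:
    - {"slide": [-0.7,2.6,10],"turn": [0,0,0],"hand": 65}
    - {"slide": [0,0,40],"turn": [0,0,0],"hand": 65}
    - {"slide": [0,0,40],"turn": [0,0,0],"hand": 65}
    - {"slide": [0,0,20],"turn": [0,0,0],"hand": 65}
    - {"slide": [0,0,8],"turn": [0,0,0],"hand": 65}

```text
clock: 14.52
eef_pos: [593.3, -200.4, 28.9]
tool_rot: [-3.14, 0.0, 1.298]
force: [1.1, 0.9, 0.7]
width: 65.4
```

Call:
play_rows:
  targets:
    - {"slide": [0,0,0],"turn": [0,0,0],"hand": 30}
    - {"slide": [0,0,0],"turn": [0,0,0],"hand": 30}
    - {"slide": [0,0,0],"turn": [0,0,0],"hand": 30}
    - {"slide": [0,0,0],"turn": [0,0,0],"hand": 30}

```text
clock: 15.02
eef_pos: [594.6, -201.3, 31.1]
tool_rot: [3.14, 0.0, 1.297]
force: [-0.1, -0.6, 4.2]
width: 39.5
```

Call:
play_rows:
  targets:
    - {"slide": [0,0,-20],"turn": [0,0,0],"hand": 30}
    - {"slide": [0,0,-40],"turn": [0,0,0],"hand": 30}
    - {"slide": [0,0,-40],"turn": [0,0,0],"hand": 30}
    - {"slide": [10,0,-8],"turn": [0,0,0],"hand": 30}
    - {"slide": [0,0,0],"turn": [0,0,0],"hand": 30}

```text
clock: 15.65
eef_pos: [596.8, -189.2, 138.1]
tool_rot: [-3.141, -0.001, 1.299]
force: [-1.0, -0.2, -4.6]
width: 39.4
```

```bash
python3 plan.py 602 371 110 91.6 50
```

```text
at [ 596.8 -189.2  138.1] yaw 74.5 tilt [ 0.   -0.07] w 39.4 t 15.65 F [-1.  -0.2 -4.6]
rows 12 turn z each -1.43
[45.1, -12.1, 2.4]
[45.4, -11.0, 2.4]
[45.6, -9.8, 2.4]
[45.9, -8.7, 2.4]
[46.1, -7.5, 2.4]
[46.2, -6.4, 2.4]
[46.4, -5.2, 2.4]
[46.5, -4.1, 2.4]
[46.6, -2.9, 2.4]
[46.6, -1.8, 2.4]
[46.7, -0.6, 2.4]
[46.7, 0.6, 2.4]
```

Call:
play_rows:
  targets:
    - {"slide": [30,-8,0],"turn": [0,0,-1.5],"hand": 30}
    - {"slide": [45,-11,0],"turn": [0,0,-1.5],"hand": 30}
    - {"slide": [45.5,-10,0],"turn": [0,0,-1.5],"hand": 30}
    - {"slide": [46,-8.5,0],"turn": [0,0,-1.5],"hand": 30}
    - {"slide": [46,-7.5,5],"turn": [0,0,-1.5],"hand": 30}

```text
clock: 16.27
eef_pos: [597.2, 27.6, 131.1]
tool_rot: [-3.138, 0.001, 1.429]
force: [0.4, 0.2, -3.2]
width: 39.2
```

Call:
play_rows:
  targets:
    - {"slide": [46,-6.5,5],"turn": [0,0,-1.5],"hand": 30}
    - {"slide": [46,-5,5],"turn": [0,0,-1.5],"hand": 30}
    - {"slide": [46.5,-4,5],"turn": [0,0,-1.5],"hand": 30}
    - {"slide": [46.5,-3,5],"turn": [0,0,-1.5],"hand": 30}
    - {"slide": [46.5,-2,5],"turn": [0,0,-1.5],"hand": 30}

```text
clock: 16.9
eef_pos: [597.1, 259.5, 105.3]
tool_rot: [-3.137, 0.002, 1.56]
force: [0.9, 0.7, -2.8]
width: 39.4
```

```bash
python3 plan.py 602 371 90 91.6 50
```

```text
at [597.1 259.5 105.3] yaw 89.4 tilt [0.25 0.12] w 39.4 t 16.9 F [ 0.9  0.7 -2.8]
rows 3 turn z each -0.73
[37.2, 1.3, 5.0]
[37.2, 1.7, 5.0]
[37.2, 2.2, 5.0]
```

Call:
play_rows:
  targets:
    - {"slide": [45,1.5,5],"turn": [0,0,-1],"hand": 30}
    - {"slide": [40,1.5,5],"turn": [0,0,-1],"hand": 30}
    - {"slide": [20,1,5],"turn": [0,0,0],"hand": 30}
    - {"slide": [0,0,0],"turn": [0,0,0],"hand": 30}
    - {"slide": [0,0,0],"turn": [0,0,0],"hand": 30}

```text
clock: 17.52
eef_pos: [603.1, 360.4, 92.2]
tool_rot: [-3.14, 0.003, 1.592]
force: [0.0, -1.2, -3.5]
width: 39.5
```

```bash
cat > pl.py <<'E'
import sys
from h import *
p,d,K,R,t=load(sys.argv[1]); hsv=cv2.cvtColor(p,cv2.COLOR_BGR2HSV)
red=(((hsv[...,0]<10)|(hsv[...,0]>172))&(hsv[...,1]>140)&(hsv[...,2]>60)).astype(np.uint8)
for cn in cv2.findContours(red,cv2.RETR_EXTERNAL,cv2.CHAIN_APPROX_NONE)[0]:
    if cv2.contourArea(cn)>800:
        ap=cv2.approxPolyDP(cn,4,True)[:,0]
        print(np.c_[ap,ray(ap,8,K,R,t)[:,:2].round(1)].tolist())
E
python3 plan.py 602 371 80 91.6 40|head -1; python3 snap.py wrist w11 120 145; python3 pl.py w11.npz
```

```text
at [603.1 360.4  92.2] yaw 91.2 tilt [0.07 0.2 ] w 39.5 t 17.525 F [ 0.  -1.2 -3.5]
[250. 279.] 11623 z 137.1 rect [599.9 362. ] [ 38.  104.3] 1.5 circ 591.9 361.8 52.2
[[189.0, 92.0, 527.5, 319.1], [196.0, 225.0, 622.3, 321.9], [211.0, 192.0, 596.5, 333.3], [229.0, 188.0, 593.2, 346.4], [230.0, 129.0, 551.2, 346.8], [294.0, 129.0, 550.2, 391.1], [295.0, 192.0, 595.1, 394.4], [289.0, 197.0, 599.0, 390.3], [302.0, 227.0, 622.0, 401.3], [327.0, 227.0, 621.5, 420.0], [334.0, 90.0, 524.0, 416.4]]
```

View pics/w11.png

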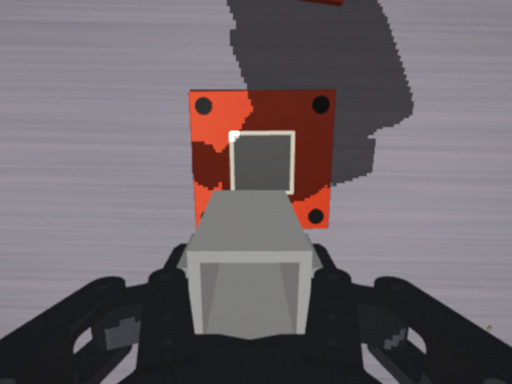

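```bash
cat > held.py <<'E'
import sys
from h import *
# held.py npz yaw half z tcpx tcpy platex platey u0 v u1
n=sys.argv[1]; yaw,half,z,ex,ey,px,py,u0,v,u1=map(float,sys.argv[2:])
p,d,K,R,t=load(n); a=np.radians(yaw); ty=np.array([np.sin(a),-np.cos(a)]);tx=np.array([np.cos(a),np.sin(a)])
N=ray([[u0,v],[u1,v]],z,K,R,t)[:,:2]; c=N.mean(0)+half*ty; e=np.array([ex,ey])
D=np.array([px,py])-c
print("w",np.linalg.norm(N[0]-N[1]).round(1),"tube",c.round(1),"off",((c-e)@tx).round(1),((c-e)@ty).round(1),"need",(D@tx).round(1),(D@ty).round(1))
E
python3 held.py w11.npz 91.2 20 142 603.1 360.4 573.8 369.4 188 249 313
```

```text
w 38.8 tube [600.3 362.1] off 1.8 -2.7 need 7.8 -26.4
```

Call:
play_rows:
  targets:
    - {"slide": [8,-26.5,0],"turn": [0,0,-0.5],"hand": 30}
    - {"slide": [0,0,18],"turn": [0,0,0],"hand": 30}
    - {"slide": [0,0,20],"turn": [0,0,0],"hand": 30}
    - {"slide": [0,0,10],"turn": [0,0,0],"hand": 30}
    - {"slide": [0,0,2],"turn": [0,0,0],"hand": 30}

```text
clock: 18.2
eef_pos: [576.1, 369.7, 41.4]
tool_rot: [-3.14, 0.002, 1.602]
force: [-0.9, -0.5, -2.5]
width: 39.6
```

Call:
play_rows:
  targets:
    - {"slide": [0,0,1],"turn": [0,0,0],"hand": 30}
    - {"slide": [0,0,0],"turn": [0,0,0],"hand": 30}

```text
clock: 18.45
eef_pos: [576.5, 371.2, 42.4]
tool_rot: [3.141, -0.0, 1.603]
force: [-0.0, -0.2, -3.4]
width: 39.5
```

Call:
play_rows:
  targets:
    - {"slide": [0,0,1],"turn": [0,0,0],"hand": 30}
    - {"slide": [0,0,0],"turn": [0,0,0],"hand": 30}

```text
clock: 18.7
eef_pos: [576.1, 371.0, 41.1]
tool_rot: [-3.141, -0.0, 1.603]
force: [1.0, -0.1, -3.7]
width: 39.7
```

Call:
play_rows:
  targets:
    - {"slide": [0,0,1],"turn": [0,0,0],"hand": 30}
    - {"slide": [0,0,0],"turn": [0,0,0],"hand": 30}

```text
clock: 18.95
eef_pos: [576.0, 370.9, 39.8]
tool_rot: [-3.141, 0.0, 1.603]
force: [0.0, -0.7, -4.4]
width: 39.4
```

Call:
play_rows:
  targets:
    - {"slide": [0,0,1],"turn": [0,0,0],"hand": 30}
    - {"slide": [0,0,0],"turn": [0,0,0],"hand": 30}

```text
clock: 19.2
eef_pos: [576.1, 371.0, 39.2]
tool_rot: [-3.141, 0.0, 1.603]
force: [-0.4, -0.6, -0.6]
width: 39.3
```

Call:
play_rows:
  targets:
    - {"slide": [0,0,0.5],"turn": [0,0,0],"hand": 30}
    - {"slide": [0,0,0],"turn": [0,0,0],"hand": 30}

```text
clock: 19.45
eef_pos: [576.1, 371.0, 39.1]
tool_rot: [-3.141, -0.0, 1.603]
force: [-2.7, -0.9, 4.6]
width: 39.3
```

```bash
python3 snap.py wrist w12 >/dev/null; python3 pl.py w12.npz
```

```text
[[153.0, 137.0, 527.0, 319.3], [163.0, 267.0, 603.1, 321.9], [173.0, 249.0, 591.3, 328.2], [194.0, 232.0, 580.3, 340.6], [206.0, 183.0, 551.2, 347.5], [285.0, 184.0, 550.3, 391.2], [304.0, 231.0, 577.6, 403.8], [328.0, 253.0, 590.8, 419.0], [336.0, 137.0, 523.8, 416.7]]
[[151.0, 0.0, 462.0, 321.2], [336.0, 31.0, 472.5, 411.4], [348.0, 28.0, 471.0, 417.2], [354.0, 0.0, 458.7, 418.7], [346.0, 0.0, 458.9, 414.8], [344.0, 11.0, 463.6, 414.4], [335.0, 18.0, 466.8, 410.4], [323.0, 13.0, 464.8, 404.3], [321.0, 0.0, 459.3, 402.8]]
```

View pics/w12.png

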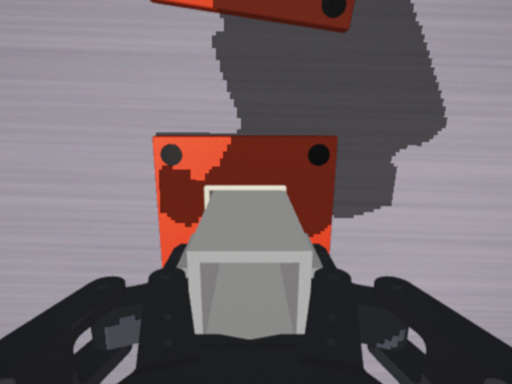

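The tube sits on the outline, with the line visible at row 187, about 1.5 mm off sideways. I'll release and go for the small round tube.

Call:
play_rows:
  targets:
    - {"slide": [0,0,-0.5],"turn": [0,0,0],"hand": 70}
    - {"slide": [0,0,0],"turn": [0,0,0],"hand": 70}
    - {"slide": [0,0,0],"turn": [0,0,0],"hand": 70}
    - {"slide": [0,0,-15],"turn": [0,0,0],"hand": 70}
    - {"slide": [0,0,-40],"turn": [0,0,0],"hand": 70}

```text
clock: 20.12
eef_pos: [574.8, 370.1, 93.2]
tool_rot: [-3.138, 0.002, 1.603]
force: [-0.8, 0.1, -0.0]
width: 69.8
```

Call:
play_rows:
  targets:
    - {"slide": [0,0,-45],"turn": [0,0,0],"hand": 70}
    - {"slide": [0,0,-20],"turn": [0,0,0],"hand": 70}

```text
clock: 20.38
eef_pos: [577.7, 372.0, 163.3]
tool_rot: [3.137, -0.003, 1.603]
force: [-0.1, 0.3, -0.6]
width: 70.4
```

```bash
python3 snap.py wrist w13 75 95;  python3 plan.py 420 -180 150 91.8
```

```text
[247. 198.] 1572 z 86.5 rect [574.4 372.1] [40.7 39.8] 1.9 circ 574.3 371.9 28.0
at [578.5 372.5 165.2] yaw 91.8 tilt [-0.39 -0.27] w 70.1 t 20.425 F [-0.3  1.2  2.1]
rows 12 turn z each 0.0
[-45.6, -14.7, 1.0]
[-45.6, -14.7, 1.0]
[-45.6, -14.7, 1.0]
[-45.6, -14.7, 1.0]
[-45.6, -14.7, 1.0]
[-45.6, -14.7, 1.0]
[-45.6, -14.7, 1.0]
[-45.6, -14.7, 1.0]
[-45.6, -14.7, 1.0]
[-45.6, -14.7, 1.0]
[-45.6, -14.7, 1.0]
[-45.6, -14.7, 1.0]
```

Call:
play_rows:
  targets:
    - {"slide": [-46,-15,0],"turn": [0,0,0],"hand": 70}
    - {"slide": [-46,-15,0],"turn": [0,0,0],"hand": 70}
    - {"slide": [-46,-15,0],"turn": [0,0,0],"hand": 70}
    - {"slide": [-46,-15,0],"turn": [0,0,0],"hand": 70}
    - {"slide": [-46,-15,0],"turn": [0,0,0],"hand": 70}

```text
clock: 21.05
eef_pos: [508.0, 137.2, 159.3]
tool_rot: [3.141, 0.0, 1.603]
force: [-0.2, -0.5, -0.4]
width: 69.9
```

Call:
play_rows:
  targets:
    - {"slide": [-46,-15,0],"turn": [0,0,0],"hand": 70}
    - {"slide": [-46,-15,0],"turn": [0,0,0],"hand": 70}
    - {"slide": [-46,-15,0],"turn": [0,0,0],"hand": 70}
    - {"slide": [-46,-15,0],"turn": [0,0,0],"hand": 70}
    - {"slide": [-46,-15,0],"turn": [0,0,0],"hand": 70}

```text
clock: 21.68
eef_pos: [440.5, -95.0, 159.4]
tool_rot: [3.141, 0.0, 1.603]
force: [0.4, 0.5, 0.0]
width: 70.0
```

```bash
python3 plan.py 420 -180 150 91.8
```

```text
at [440.5 -95.  159.4] yaw 91.8 tilt [-0.03  0.02] w 70.0 t 21.675 F [0.4 0.5 0. ]
rows 2 turn z each 0.02
[-42.1, -11.6, 4.7]
[-42.1, -11.6, 4.7]
```

Call:
play_rows:
  targets:
    - {"slide": [-42,-11,5],"turn": [0,0,0],"hand": 70}
    - {"slide": [-38,-10,5],"turn": [0,0,0],"hand": 70}
    - {"slide": [0,0,0],"turn": [0,0,0],"hand": 70}
    - {"slide": [0,0,0],"turn": [0,0,0],"hand": 70}

```text
clock: 22.18
eef_pos: [422.6, -173.8, 149.2]
tool_rot: [3.142, -0.0, 1.603]
force: [-0.1, 0.8, 0.3]
width: 70.0
```

```bash
python3 snap.py wrist w14 72 90;  python3 plan.py 420 -180 28 91.8|head -1
```

```text
[238. 203.] 827 z 78.5 rect [ 420.2 -180.4] [33.4 32.9] 23.5 circ 420.2 -180.4 16.9
[494. 268.] 2011 z 82.3 rect [462.1  13.9] [60.8 25.6] 8.5 circ 462.2 12.1 31.6
at [ 422.8 -173.2  149.2] yaw 91.9 tilt [-0.   -0.02] w 70.1 t 22.225 F [ 0.8 -0.5  0.1]
```

View pics/w14.png

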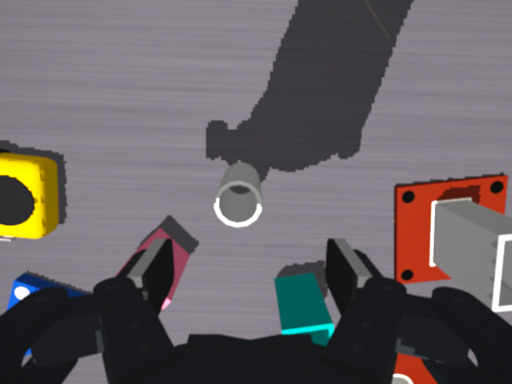

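Small round tube at (238,200), with its neighbours outside the jaw sweep in x. Grasping.

Call:
play_rows:
  targets:
    - {"slide": [-7,-3,10],"turn": [0,0,0],"hand": 62}
    - {"slide": [0,0,40],"turn": [0,0,0],"hand": 62}
    - {"slide": [0,0,40],"turn": [0,0,0],"hand": 62}
    - {"slide": [0,0,20],"turn": [0,0,0],"hand": 62}
    - {"slide": [0,0,10],"turn": [0,0,0],"hand": 62}

```text
clock: 22.85
eef_pos: [418.7, -180.3, 27.4]
tool_rot: [-3.138, -0.001, 1.604]
force: [0.6, -0.3, 0.1]
width: 62.1
```

Call:
play_rows:
  targets:
    - {"slide": [0,0,0],"turn": [0,0,0],"hand": 24}
    - {"slide": [0,0,0],"turn": [0,0,0],"hand": 24}
    - {"slide": [0,0,0],"turn": [0,0,0],"hand": 24}
    - {"slide": [0,0,0],"turn": [0,0,0],"hand": 24}

```text
clock: 23.35
eef_pos: [419.9, -181.4, 29.5]
tool_rot: [-3.142, 0.0, 1.603]
force: [0.7, 0.7, -2.4]
width: 32.0
```

Call:
play_rows:
  targets:
    - {"slide": [0,0,0],"turn": [0,0,0],"hand": 24}
    - {"slide": [0,0,-20],"turn": [0,0,0],"hand": 24}
    - {"slide": [0,0,-40],"turn": [0,0,0],"hand": 24}
    - {"slide": [0,0,-50],"turn": [0,0,0],"hand": 24}
    - {"slide": [0,0,0],"turn": [0,0,0],"hand": 24}

```text
clock: 23.98
eef_pos: [422.0, -182.3, 142.3]
tool_rot: [3.135, 0.003, 1.602]
force: [0.8, 0.8, -3.2]
width: 32.0
```

```bash
python3 snap.py wrist w15 150 200; python3 plan.py 675 -4 130 91.8
```

```text
[251. 292.] 19152 z 188.4 rect [ 421.2 -180.4] [102.7  32.4] 89.5 circ 420.4 -180.6 52.6
at [ 420.6 -181.9  140.5] yaw 91.8 tilt [-0.16  0.08] w 32.3 t 24.025 F [ 0.3 -0.8 -2.5]
rows 7 turn z each 0.0
[24.3, 37.1, 1.6]
[24.3, 37.1, 1.6]
[24.3, 37.1, 1.6]
[24.3, 37.1, 1.6]
[24.3, 37.1, 1.6]
[24.3, 37.1, 1.6]
[24.3, 37.1, 1.6]
```

View pics/w15.png

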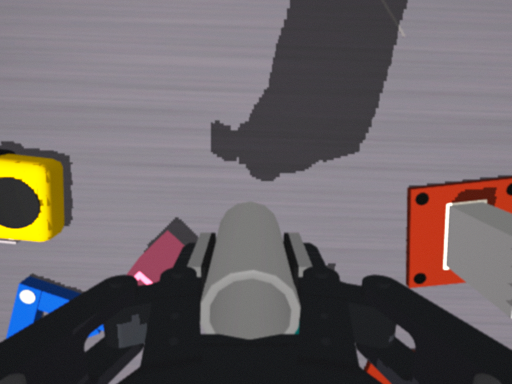

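Tube held upright and centred (rim near edge at (250,268)). Carry it.

Call:
play_rows:
  targets:
    - {"slide": [17,25,0],"turn": [0,0,0],"hand": 24}
    - {"slide": [24,37,0],"turn": [0,0,0],"hand": 24}
    - {"slide": [24,37,0],"turn": [0,0,0],"hand": 24}
    - {"slide": [24,37,0],"turn": [0,0,0],"hand": 24}
    - {"slide": [24,37,0],"turn": [0,0,0],"hand": 24}

```text
clock: 24.65
eef_pos: [588.7, -62.1, 136.8]
tool_rot: [-3.137, 0.0, 1.603]
force: [-0.0, -0.5, -2.1]
width: 32.0
```

```bash
python3 plan.py 675 -4 90 91.8
```

```text
at [588.7 -62.1 136.8] yaw 91.8 tilt [0.26 0.01] w 32.0 t 24.65 F [-0.  -0.5 -2.1]
rows 3 turn z each 0.01
[18.4, 29.4, 15.5]
[18.4, 29.4, 15.5]
[18.4, 29.4, 15.5]
```

Call:
play_rows:
  targets:
    - {"slide": [20,30,5],"turn": [0,0,0],"hand": 24}
    - {"slide": [20,30,15],"turn": [0,0,0],"hand": 24}
    - {"slide": [12,20,25],"turn": [0,0,0],"hand": 24}
    - {"slide": [0,0,0],"turn": [0,0,0],"hand": 24}
    - {"slide": [0,0,0],"turn": [0,0,0],"hand": 24}

```text
clock: 25.28
eef_pos: [665.8, -9.3, 92.7]
tool_rot: [-3.138, 0.001, 1.602]
force: [-0.6, -0.8, -2.3]
width: 31.9
```

```bash
python3 plan.py 675 -4 80 91.6 40|head -1; python3 snap.py wrist w16 >/dev/null; python3 pl.py w16.npz
```

```text
at [665.8  -9.3  92.7] yaw 91.8 tilt [0.22 0.07] w 31.9 t 25.275 F [-0.6 -0.8 -2.3]
[[202.0, 89.0, 588.1, -42.5], [173.0, 222.0, 683.4, -64.6], [216.0, 233.0, 691.1, -32.4], [225.0, 211.0, 673.5, -25.8], [239.0, 202.0, 666.2, -15.6], [226.0, 187.0, 655.2, -25.4], [225.0, 167.0, 640.6, -26.3], [238.0, 151.0, 628.9, -17.3], [254.0, 147.0, 625.7, -6.1], [270.0, 153.0, 629.5, 5.4], [282.0, 173.0, 643.6, 14.7], [279.0, 189.0, 655.4, 13.2], [262.0, 203.0, 666.4, 1.3], [275.0, 214.0, 674.6, 11.3], [283.0, 238.0, 693.5, 18.4], [287.0, 232.0, 688.5, 21.1], [298.0, 232.0, 688.2, 29.4], [303.0, 240.0, 694.6, 33.7], [338.0, 126.0, 609.3, 51.5]]
```

View pics/w16.png

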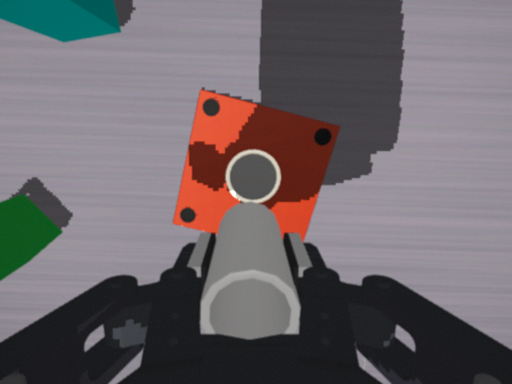

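```bash
python3 - <<'E'
import cv2;p=cv2.imread("pics/w16.png");print(p[255:285,250,1])
E
python3 held.py w16.npz 91.8 17 143 665.8 -9.3 646.2 -6 250 269 250; python3 held.py w16.npz 91.8 17 143 665.8 -9.3 646.2 -6 202 269 299
```

```text
[127 127 131 129 130 128 130 130 129 128 129 130 127 132 139 162 174 175
 168 166 164 163 154 147 133 130 129 127 129 129]
w 0.0 tube [666.7  -7.7] off 1.6 1.0 need 2.3 -20.4
w 30.5 tube [666.7  -7.5] off 1.7 1.0 need 2.2 -20.4
```

Call:
play_rows:
  targets:
    - {"slide": [2,-20.5,0],"turn": [0,0,0],"hand": 24}
    - {"slide": [0,0,18],"turn": [0,0,0],"hand": 24}
    - {"slide": [0,0,20],"turn": [0,0,0],"hand": 24}
    - {"slide": [0,0,10],"turn": [0,0,0],"hand": 24}
    - {"slide": [0,0,3],"turn": [0,0,0],"hand": 24}

```text
clock: 25.95
eef_pos: [646.3, -7.2, 41.6]
tool_rot: [-3.139, -0.0, 1.603]
force: [0.6, -0.2, -2.0]
width: 32.0
```

Call:
play_rows:
  targets:
    - {"slide": [0,0,1],"turn": [0,0,0],"hand": 24}
    - {"slide": [0,0,0],"turn": [0,0,0],"hand": 24}

```text
clock: 26.2
eef_pos: [647.2, -7.0, 42.4]
tool_rot: [3.141, -0.0, 1.603]
force: [0.5, 0.4, -2.5]
width: 32.1
```

Call:
play_rows:
  targets:
    - {"slide": [0,0,1],"turn": [0,0,0],"hand": 24}
    - {"slide": [0,0,0],"turn": [0,0,0],"hand": 24}

```text
clock: 26.45
eef_pos: [646.9, -7.1, 41.3]
tool_rot: [-3.141, 0.0, 1.603]
force: [0.2, 0.1, -2.2]
width: 32.3
```

Call:
play_rows:
  targets:
    - {"slide": [0,0,1],"turn": [0,0,0],"hand": 24}
    - {"slide": [0,0,0],"turn": [0,0,0],"hand": 24}

```text
clock: 26.7
eef_pos: [646.7, -7.1, 40.0]
tool_rot: [-3.141, 0.0, 1.603]
force: [-0.8, 0.4, -1.9]
width: 32.3
```

Call:
play_rows:
  targets:
    - {"slide": [0,0,1],"turn": [0,0,0],"hand": 24}
    - {"slide": [0,0,0],"turn": [0,0,0],"hand": 24}

```text
clock: 26.95
eef_pos: [646.6, -7.1, 38.9]
tool_rot: [-3.141, -0.0, 1.603]
force: [-0.3, -0.9, -2.4]
width: 32.1
```

Call:
play_rows:
  targets:
    - {"slide": [0,0,1],"turn": [0,0,0],"hand": 24}
    - {"slide": [0,0,0],"turn": [0,0,0],"hand": 24}

```text
clock: 27.2
eef_pos: [646.6, -7.0, 37.9]
tool_rot: [-3.141, -0.0, 1.603]
force: [-0.1, 0.2, -1.9]
width: 32.1
```

Call:
play_rows:
  targets:
    - {"slide": [0,0,0.7],"turn": [0,0,0],"hand": 24}
    - {"slide": [0,0,0],"turn": [0,0,0],"hand": 24}

```text
clock: 27.45
eef_pos: [646.8, -7.1, 37.4]
tool_rot: [-3.141, 0.0, 1.603]
force: [-0.3, 0.7, -1.5]
width: 32.3
```

Call:
play_rows:
  targets:
    - {"slide": [0,0,0.7],"turn": [0,0,0],"hand": 24}
    - {"slide": [0,0,0],"turn": [0,0,0],"hand": 24}

```text
clock: 27.7
eef_pos: [646.8, -7.1, 37.3]
tool_rot: [-3.141, 0.0, 1.603]
force: [-2.3, -0.5, 4.1]
width: 31.8
```

```bash
python3 snap.py wrist w17 >/dev/null; python3 pl.py w17.npz|head -1
```

```text
[[180.0, 121.0, 588.9, -43.8], [150.0, 284.0, 684.3, -63.8], [159.0, 281.0, 682.1, -58.3], [158.0, 269.0, 674.2, -58.6], [173.0, 266.0, 672.0, -49.7], [182.0, 248.0, 660.4, -44.2], [194.0, 243.0, 657.0, -37.2], [200.0, 232.0, 650.2, -33.8], [212.0, 233.0, 650.5, -26.9], [219.0, 207.0, 634.9, -23.1], [242.0, 193.0, 626.4, -10.5], [271.0, 200.0, 629.9, 5.7], [282.0, 213.0, 637.2, 12.3], [285.0, 232.0, 648.5, 14.6], [298.0, 231.0, 647.7, 22.0], [325.0, 263.0, 667.1, 39.2], [357.0, 165.0, 608.8, 51.0]]
```

View pics/w17.png

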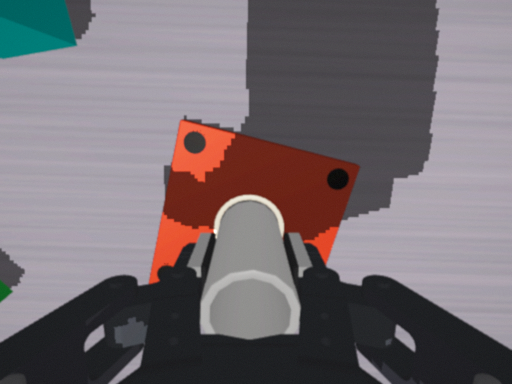

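The tube stands on the circle with an even white rim around its base (arc top at (250,196)). Contact is felt, so I'll release and rise.

Call:
play_rows:
  targets:
    - {"slide": [0,0,-0.5],"turn": [0,0,0],"hand": 65}
    - {"slide": [0,0,0],"turn": [0,0,0],"hand": 65}
    - {"slide": [0,0,0],"turn": [0,0,0],"hand": 65}
    - {"slide": [0,0,-15],"turn": [0,0,0],"hand": 65}
    - {"slide": [0,0,-40],"turn": [0,0,0],"hand": 65}

```text
clock: 28.38
eef_pos: [645.3, -7.1, 91.6]
tool_rot: [-3.137, -0.0, 1.603]
force: [0.8, 0.4, 1.0]
width: 65.2
```

Call:
play_rows:
  targets:
    - {"slide": [0,0,-45],"turn": [0,0,0],"hand": 70}
    - {"slide": [0,0,-20],"turn": [0,0,0],"hand": 70}
    - {"slide": [0,0,0],"turn": [0,0,0],"hand": 70}

```text
clock: 28.75
eef_pos: [648.4, -7.0, 160.0]
tool_rot: [3.137, 0.0, 1.603]
force: [0.6, 0.1, 0.0]
width: 70.1
```

```bash
python3 snap.py wrist w18 75 95; python3 pl.py w18.npz|tail -2
```

```text
[249. 203.] 940 z 86.3 rect [647.5  -6.2] [33.5 32.4] 10.7 circ 647.4 -6.1 16.8
[[209.0, 114.0, 588.8, -43.5], [187.0, 214.0, 683.0, -64.7], [285.0, 238.0, 704.6, 31.3], [314.0, 141.0, 609.3, 51.7]]
[[230.0, 0.0, 498.2, -26.5], [234.0, 30.0, 520.3, -22.8], [352.0, 14.0, 505.1, 74.0], [352.0, 0.0, 494.9, 72.8], [340.0, 12.0, 503.9, 64.0], [333.0, 0.0, 495.4, 57.4]]
```

Call:
play_rows:
  targets:
    - {"slide": [0,0,-55],"turn": [0,0,0],"hand": 70}
    - {"slide": [0,0,-55],"turn": [0,0,0],"hand": 70}
    - {"slide": [0,0,-55],"turn": [0,0,0],"hand": 70}

```text
clock: 29.18
eef_pos: [646.1, -7.2, 322.1]
tool_rot: [-3.138, -0.0, 1.603]
force: [1.9, -1.1, 0.6]
width: 69.8
```

```bash
python3 snap.py scene s2 82 94; python3 snap.py side d2 80 92; python3 snap.py wrist w19 80 95
python3 - <<'E'
import cv2,numpy as np
a=cv2.imread("pics/s2.png"); cv2.imwrite("pics/s2c.png",cv2.resize(a[100:300,130:430],None,fx=2.6,fy=2.6))
from h import *
for f,z in(("scene0.npz","s2.npz"),("side0.npz","d2.npz")):
  for g in (f,z):
    p,d,K,R,t=load(g); W=cloud(d,K,R,t); hsv=cv2.cvtColor(p,cv2.COLOR_BGR2HSV)
    ok=(W[...,2]>8)&(W[...,0]>380)&(W[...,0]<720)&(W[...,1]<-300)
    for nm,lo,hi in(("yellow",20,35),("blue",100,125)):
        m=ok&(hsv[...,0]>=lo)&(hsv[...,0]<=hi)&(hsv[...,1]>90); print(g,nm,m.sum(),W[m].mean(0).round(1))
E
```

```text
[337.  89.] 89 z 89.4 rect [42.2 17.6] [ 49.2 125.1] 19.7 circ 20.3 9.8 62.5
[280. 169.] 93 z 88.3 rect [461.7  17.7] [62.5 30.6] 8.6 circ 462.0 17.5 33.0
[396. 210.] 125 z 87.8 rect [417.9 377. ] [59.1 59.6] 56.6 circ 416.0 376.7 32.2
[373. 253.] 113 z 88.5 rect [574.8 372.2] [42.  39.8] 2.2 circ 575.1 372.0 26.4
[ 76. 122.] 556 z 86.0 rect [1344.  -799.3] [1678.1   15.8] 89.8 circ 1343.3 -799.3 839.1
[289. 179.] 146 z 85.5 rect [461.   16.1] [60.2 35.9] 8.4 circ 461.1 18.8 32.5
[459. 192.] 221 z 86.2 rect [16.5 36.1] [ 55.9 128.8] 65.6 circ 4.9 10.7 64.4
[224. 261.] 218 z 86.5 rect [573.2 371. ] [40.1 41.4] 1.8 circ 572.9 371.5 27.7
[304. 269.] 289 z 86.3 rect [415.3 376.7] [59.4 59.7] 19.4 circ 415.5 375.9 30.8
[278.  13.] 291 z 86.6 rect [482.4  19.8] [19.8 29.8] 6.8 circ 482.6 19.6 17.3
[249. 161.] 253 z 86.5 rect [647.2  -5.8] [33.  31.4] 1.6 circ 647.2 -6.0 16.8
scene0.npz yellow 226 [ 445.2 -363.7   29.3]
scene0.npz blue 344 [ 571.1 -372.3   15.8]
s2.npz yellow 228 [ 444.9 -363.7   29.4]
s2.npz blue 346 [ 571.7 -372.7   15.9]
side0.npz yellow 176 [ 436.3 -359.5   27.7]
side0.npz blue 139 [ 567.9 -369.7   14.4]
d2.npz yellow 189 [ 435.1 -359.1   26.3]
d2.npz blue 144 [ 569.6 -369.4   14.5]
```

View pics/s2c.png

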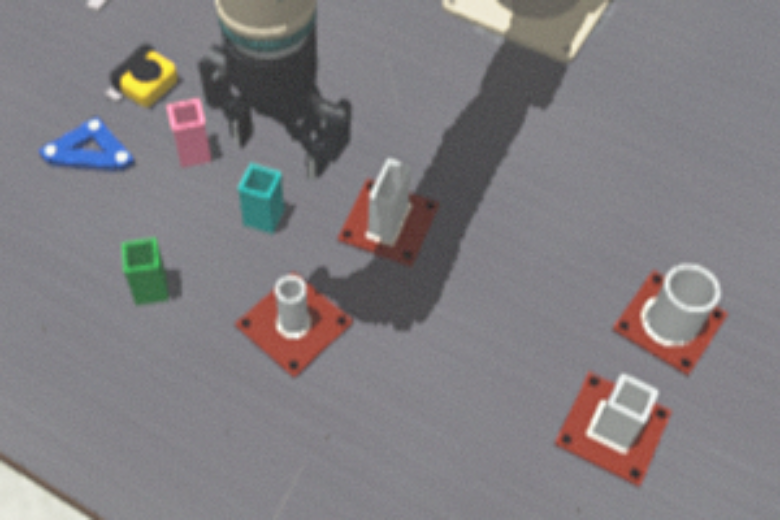

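All four tubes stand on their own outlines: offsets are about 3 mm or less, and tape and magnet haven't moved. The arm is clear, so I'll hand in.

```bash
python3 -c "
from cell import *
print(finish_job())"
```

```text
the job is handed in; nothing more can be done
None
```

I stood all four tube stubs on the plates marked with their own outlines, released them with the arm lifted clear, and handed the job in at about 29 s of the 115 s. `finish_job()` gives no verdict, so these are my own last measurements (wrist camera after each release, then the scene and side cameras):

| Tube | Offset from outline centre | Turn relative to outline |
|---|---|---|
| Large round | about 2.5 mm | not applicable |
| Rectangular | about 2 mm | under 1° |
| Square | about 2.5 mm | under 1° |
| Small round | about 1 mm | not applicable |

- **Upright and seated:** each tube was lowered until contact was felt before release. The tops measured 86–88 mm, as expected for an 80 mm tube on an 8 mm plate.
- **Bystanders:** the tape measure and magnet moved by less than the cameras can resolve (within 2 mm). I did not touch the green, pink and turquoise look-alikes.
- **Disagreements:**
  - The views differ by about 2–3 mm from one another.
  - The gripper read 32 mm on the 34 mm tube.
  - In the last scene and side pictures, the automatic measurement missed the small round tube. It does show standing upright in the scene picture, and the final wrist picture confirmed its position.

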